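Hold the vial block over the tag reader

TASK

Turn the tag reader's selector to its long mark, and only then lift the vial block by its sides, with its vials, carry it clear of the bottles and hold it about 15 mm above the reader's white antenna plate: level, centred on the plate and lined up with it lengthwise (either way round), never letting the block touch the reader. Leave the bottles and the other things where they stand and keep the vials standing in the block. Finish while still holding the block there, still: do not put it down or let go.

Things in the scene. Friction and masses are not known exactly. Their poses are not given: they have to be found in the camera images.
- reader: contactless tag reader: a low grey console, 100 x 210 mm and 28 mm high, fixed to the bench (it turns up at different places and angles, on the left or on the right). Origin: centre of its underside; x across it, y along its length, z up. The antenna plate takes up its -y end, the selector its +y end (selector axis at x = -8 mm, y = +72 mm).
- antenna (a point): centre of the top face of the reader's antenna plate, a white oblong 45 x 130 mm (the size of the vial block's underside), 3 mm proud of the console, so 31 mm above the bench. Its x axis runs along the 45 mm side, y along the 130 mm side, z up.
- selector (a joint): turning angle of the reader's selector knob, rad, 0 to 1.8 between its stops, growing clockwise seen from above. Its five marks lie at 0, 0.45, 0.90, 1.35 and 1.80; the fourth, at 1.35, is the long mark, the others are short. At the start it points between 0 and 0.35. Friction alone (0.05 N m) holds it where it is left: no clicks, no spring.
- selector_grip (a point): point on the selector's upright axis, 26 mm above the console top (54 mm above the bench). The knob is black: a skirt disc 48 mm across and 5 mm thick, on it an upright bar grip 12 mm wide and 40 mm long (from 18 mm behind the axis to 22 mm ahead of it), whose top is 33 mm above the console top. The bar and the white line on its front half point along this point's x axis, which turns with the knob; z is up.
- vial_block: white plastic vial block, an open-topped rack 45 x 130 x 36 mm (x, y, z), about 0.25 to 0.5 kg, with four bays in a row along y; walls about 4 mm, floor 6 mm. Origin: centre of its underside; y along its length, z up. A vial stands in each end bay, its top 64 mm above the block's underside; the two middle bays are empty. Grip it across its 45 mm width at mid-length.
- vial_a: glass vial with white cap, 23 mm across, 58 mm tall, standing loosely in the +y end bay of the block (47 mm from its middle). Origin: centre of its underside.
- vial_b: glass vial with blue cap, 23 mm across, 58 mm tall, standing loosely in the -y end bay of the block (47 mm from its middle). Origin: centre of its underside.
- bottle_small: small brown bottle, 48 mm across, 80 mm tall, one of three loose bottles in a row straight ahead, between block and reader. Origin: centre of its underside.
- bottle_mid: middle brown bottle, 54 mm across, 88 mm tall, one of three loose bottles in a row straight ahead, between block and reader. Origin: centre of its underside.
- bottle_large: white bottle, 60 mm across, 100 mm tall, one of three loose bottles in a row straight ahead, between block and reader. Origin: centre of its underside.
- weight: brass calibration weight with a knob, 32 mm across, 36 mm tall, loose bystander. Origin: centre of its underside.
- stopper: rubber stopper, 27 mm across, 25 mm tall, loose bystander. Origin: centre of its underside.
- beaker: empty glass beaker, 52 mm across, 70 mm tall, loose bystander. Origin: centre of its underside.
- petri: clear flat dish with lid, 88 mm across, 13 mm tall, loose bystander. Origin: centre of its underside.
There are look-alikes about, which are no part of the job. Of the things shaped like the vial_a, the glass one is meant.

How it is judged:
On the way, in this order (a step that is already met when the one before it is completed fails the run):
1. the selector stands at the long mark while the block is still on the bench (value of joint selector between 1.2 and 1.5 rad and height (world z) of vial_block below 0.01 m), for 0.2 s.
2. the block is lifted off the bench in the fingers (height (world z) of vial_block above 0.05 m and contact force between vial_block and the fingers above 1 N), for 0.2 s.
At the end, for the whole second after the job is handed in: Selector within 0.15 rad of the long mark; block held still, clear of the reader, its middle within 12 mm of the plate's centre (from above), underside 6 to 27 mm above it, within 0.12 rad of its length (either way round) and 0.10 rad of level; both vials standing in it (value of joint selector between 1.2 and 1.5 rad and horizontal distance between vial_block and antenna below 0.012 m and z of vial_block in the frame of antenna between 0.006 and 0.027 m and angle between the y axis of vial_block and the y axis of antenna, either way round below 0.12 rad and angle between vial_block's own z axis and vertical below 0.1 rad and linear speed of vial_block below 0.02 m/s and contact force between vial_block and the fingers above 1 N and contact force between vial_block and reader below 0.3 N and angle between each of vial_a, vial_b's own z axis and vertical below 0.4 rad and z of vial_a in the frame of vial_block between -0.004 and 0.02 m and distance between each of vial_a, vial_b and vial_block below 0.065 m and z of vial_b in the frame of vial_block between -0.004 and 0.02 m); the arm keeps its last pose, push and grip.
It fails at once if the block touches the reader (contact force between vial_block and reader above 1 N).
It fails at once if a vial touches the reader or leaves the block (distance between any of vial_a, vial_b and vial_block above 0.09 m or contact force between any of vial_a, vial_b and reader above 1 N).
It fails at once if a bottle or another bystander is moved by more than 20 mm or tipped (distance of any of bottle_small, bottle_mid, bottle_large, weight, stopper, beaker, petri from where it was at the start of the episode above 0.02 m or angle between any of bottle_small, bottle_mid, bottle_large, weight, stopper, beaker, petri's own z axis and vertical above 0.3 rad).
It also fails if it takes over 61 s, if anything falls off the work surface, if the arm or the gripper's body presses on something with over 40 N, if the wrist force passes 120 N, or if a joint passes its speed limit or range.

ROBOT

A 6-joint arm with a two-finger parallel gripper is mounted at the origin on a cart in front of the work surface, level with it; the furniture and walls round the work are solid. World frame = base frame: x ahead of the robot, y to its left, z up, the work surface at z = 0. Lengths are in m, angles in rad, forces in N, time in s.
With the tool pointing down it reaches from about 0.225 to 0.725 m from the base axis. Payload 3.1 kg.
Tool frame: the origin (TCP) lies at the very end of the fingers, on their centre line; the grasp point (between the pads) lies 19 mm behind it; z points along the fingers, y is the line along which they close (so a half turn about z gives the same grasp; the last joint's range is limited). The gripper opens to 85 mm and grips with 20 to 120 N. Pads are 22 mm wide; open, the fingers measure 114 mm over their backs; the gripper's body (76 mm by 85 mm) begins 54 mm behind the grasp point. The pads swing forward as they close: fully open they stand 13 mm farther back than shut.
Start: joints at [1.047, 0.048, 0.099, 1.622, 0, 1.443], TCP at [0.202, 0.484, 0.231] pointing down, gripper open.
Joint ranges: [-2.91, 2.91], [-0.99, 1.94], [-1.21, 1.42], [-2.12, 2.29], [-1.49, 1.47], [-3.14, 3.14]. Speed limits (rad/s): [2.79, 2.79, 3.14, 3.14, 3.14, 3.14].

INTERFACE

Orientations are given as a 3x3 rotation matrix whose columns are the frame's x, y, z axes.
In Python, from bench import get_obs, camera, camera_params, hand_in gives the robot as it stands.
- The arm moves only by the tool step_arm, never from a script. Its argument "moves" is a list of rows, each an object of numbers: "fingers": the opening in per cent of the stroke, from 0 (shut) to 100 (fully open); "tx", "ty", "tz": the shift along the tool's x, y, z scaled (see below); "wx", "wy", "wz": the turn, a rotation vector about the tool's x, y, z scaled (see below). A call has exactly 10 rows; each row shifts and turns the commanded pose from where the row before left it, along the tool's axes as they then stand; what a row does not reach is not made up. The controller multiplies each number of a shift by 8 cm and each number of a turn by pi rad. A row lasts 1/10 s, in which the tool goes at most 50 mm and 8.59 degrees, less where a joint would pass 70% of its speed; a pose out of reach is approached as far as the arm can. A call with a number of a shift or a turn outside -1 to 1 is refused whole. A call with a gripper value outside its range is refused whole. The fingers move at their own pace and stop on an object; "squeeze" is the grip in N (left out, the last holds). Time passes only in rows, so rows that do not move let the fingers close, or fill a call up. It gives the time, the measured TCP pose, the force, the opening and the grip force at its end, in the units of the state.
- get_obs(): the state, without advancing time (a new reading comes with each control period).
- camera(name): name is "scene" or "side" or "wrist"; returns (picture, depth): 480x640x3 uint8, blue, green, red; 480x640 float32, m along the optical axis (not along the pixel's ray), 0 where there is no reading.
- camera_params(name): a dict with "fx", "fy", "cx", "cy" (pixels), "cam_to_world" (4x4, takes a point from camera to world coordinates). Camera axes: x right, y down, z forward; pixel columns grow to the right and rows downward; lengths in m; the calibration is good to about 2 mm. A picture is of the moment at which its call begins: read the wrist's pose just before it. camera_params takes no time and is no camera call; for the wrist camera it gives the pose at the moment of the call.
- hand_in(): hands the job in; it is judged then, once.
The state is a dict: "clock": time; "joints": joint angles; "qvel": joint speeds; "effort": joint torques, N m; "eef_pos": TCP position; "tcp_rot": TCP orientation; "ft_force": force on the tool from outside, world axes, zero at the start; "moment": the same for the moment, N m; "finger_gap": finger opening in m; "grip_force": force on a finger pad.
Only numpy, scipy, OpenCV 4.12 (cv2) and the standard library are available. Lean on these libraries where they do the work, as an engineer would, in place of code of your own. Each camera call takes 0.05 s, during which the arm holds its last target. There are 200 camera calls.

## Working session

There is one attempt and no reset: what is moved stays moved. The work goes in short steps, Python scripts to look and compute and a tool call to move; the robot and the scene stay as the last step left them, time stands still between calls to the robot, and variables do not carry over. Pictures are saved under pics/ and viewed, at most 10 in all, crops included, and the job is handed in when it is done.

Besides the shell and the picture viewer there is one more tool, called after ">>>" by a JSON object that holds its "api" and its "payload", one argument or row to a line. step_arm: Moves the arm, as the interface text tells. Shifts and turns lie within -1 to 1; 1 stands for 8 cm of shift or pi rad of turn. Its arguments: {"type":"object","properties":{"moves":{"type":"array"},"squeeze":{"type":"number"}},"required":["moves"]}

```bash
mkdir -p pics; ls; cat > h.py <<'E'
import numpy as np, cv2
from bench import get_obs, camera, camera_params, hand_in
def grab(n):
    p=camera_params(n); im,d=camera(n); return im,d,p
def ray(p,u,v):
    T=np.array(p["cam_to_world"]); r=T[:3,:3]@np.array([(u-p["cx"])/p["fx"],(v-p["cy"])/p["fy"],1]); return T[:3,3],r
def onplane(p,u,v,z):
    o,r=ray(p,u,v); return o+r*(z-o[2])/r[2]
def cloud(d,p):
    T=np.array(p["cam_to_world"]); v,u=np.indices(d.shape)
    P=np.stack([(u-p["cx"])/p["fx"]*d,(v-p["cy"])/p["fy"]*d,d],-1)
    return P@T[:3,:3].T+T[:3,3]
E
python3 - <<'E'
from h import *
for n in ["scene","side"]:
    im,d,p=grab(n); cv2.imwrite(f"pics/{n}0.png",im); np.savez(f"{n}0.npz",d=d,im=im)
    print(n,np.round(p["cam_to_world"],3),p["fx"],p["cx"])
o=get_obs(); print(o["eef_pos"],o["tcp_rot"],o["clock"])
E
```

```text
pics
scene [[ 0.818 -0.304  0.488 -0.036]
 [-0.575 -0.421  0.702 -0.796]
 [-0.008 -0.855 -0.519  0.676]
 [ 0.     0.     0.     1.   ]] 459.27226815979634 313.6985990306421
side [[-0.996 -0.035  0.08   0.409]
 [-0.087  0.409 -0.908  1.142]
 [-0.    -0.912 -0.411  0.563]
 [ 0.     0.     0.     1.   ]] 591.5820287650456 311.1480312885521
[0.20213249 0.48392329 0.23022078] [[-9.22687067e-01  3.85548184e-01 -1.08385214e-03]
 [ 3.85549604e-01  9.22685236e-01 -1.85983374e-03]
 [ 2.82998843e-04 -2.13392330e-03 -9.99997683e-01]] 0.1
```

View pics/scene0.png

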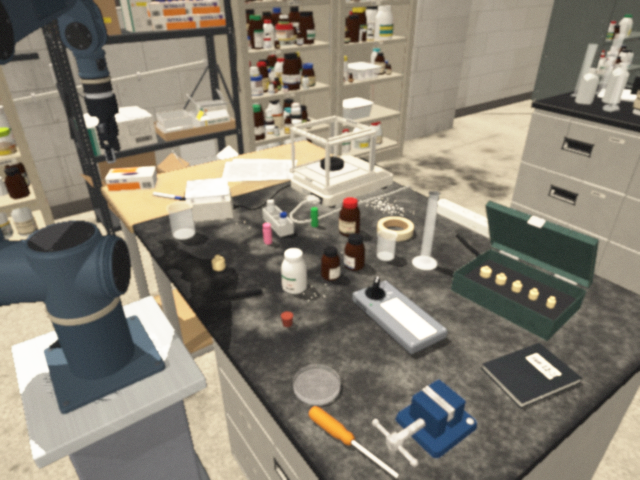

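View pics/side0.png

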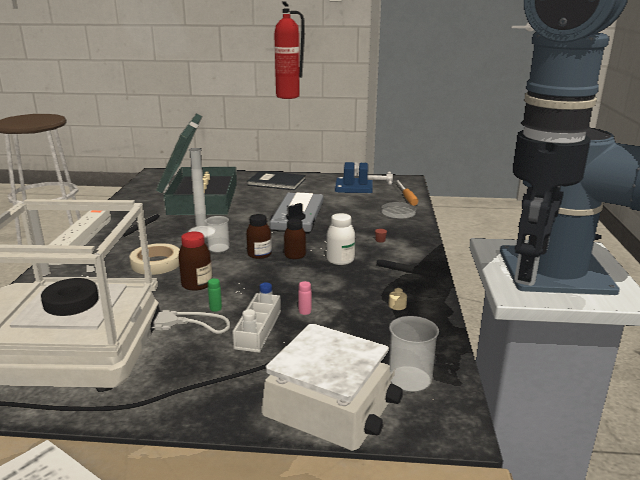

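The scene view shows the block at about (278,220), the reader at (400,315) with its knob at (375,290), and the bottles at (293,270), (331,263) and (354,250). In the side view the block is at (257,320) and the reader at (298,212). Next I'll measure them.

```bash
cat > m.py <<'E'
from h import *
S=np.load("scene0.npz"); D=np.load("side0.npz"); ps=camera_params("scene"); pd=camera_params("side")
cs=cloud(S["d"],ps); cd=cloud(D["d"],pd)
def rect(P): return cv2.minAreaRect(P[:,:2].astype(np.float32)*1000)
def sel(im,c,box,zr,lo,hi):
    u0,u1,v0,v1=box; m=np.zeros(im.shape[:2],bool); m[v0:v1,u0:u1]=1
    m&=(im.min(-1)>=lo)&(im.max(-1)<=hi)&(c[...,2]>zr[0])&(c[...,2]<zr[1]); return c[m]
P=sel(S["im"],cs,(350,450,270,350),(.022,.04),170,255); print("plate",len(P),rect(P),P[:,2].mean())
P=sel(S["im"],cs,(350,450,270,350),(.018,.04),60,255); print("console",len(P),rect(P))
P=sel(S["im"],cs,(355,400,270,305),(.05,.075),0,90); print("bar",len(P),P.mean(0) if len(P) else 0, rect(P) if len(P) else 0)
P=sel(D["im"],cd,(225,285,280,355),(.029,.042),100,255); print("block",len(P),rect(P))
P=sel(D["im"],cd,(225,285,280,355),(.05,.08),0,255); print("caps",len(P),rect(P))
for n,c,b in [("white",cd,(322,358,210,270)),("mid",cd,(244,274,212,262)),("small",cd,(281,308,216,262)),("pink",cd,(296,314,280,318)),("green",cd,(206,223,276,315)),("tube",cd,(188,204,145,230)),("beaker",cd,(205,232,212,255)),("redb",cd,(178,213,230,292))]:
    P=c[b[2]:b[3],b[0]:b[1]].reshape(-1,3); P=P[(P[:,2]>.012)&(P[:,2]<.2)]; 
    print(n,len(P), np.round(P.mean(0),3), np.round([P.min(0),P.max(0)],3).tolist())
import math
a=cv2.resize(S["im"][190:350,240:460],None,fx=3.6,fy=3.6,interpolation=cv2.INTER_CUBIC); cv2.imwrite("pics/c.png",a)
E
python3 m.py
```

```text
plate 2225 ((563.2337036132812, -251.82376098632812), (204.19735717773438, 96.29578399658203), 85.22562408447266) 0.027678718228300807
console 2776 ((568.2114868164062, -252.3232421875), (211.42596435546875, 108.87889099121094), 85.68048858642578)
bar 53 [ 0.55594425 -0.18566755  0.05677638] ((562.5961303710938, -179.2711639404297), (37.04235076904297, 12.065071105957031), 37.69925308227539)
block 649 ((577.10986328125, 278.528564453125), (134.68612670898438, 46.04449462890625), 82.50639343261719)
caps 280 ((575.5303955078125, 279.6378173828125), (120.00796508789062, 20.482913970947266), 82.35391998291016)
white 1128 [0.447 0.004 0.058] [[0.418, -0.035, 0.012], [0.477, 0.02, 0.1]]
mid 872 [ 0.623 -0.017  0.05 ] [[0.599, -0.201, 0.012], [0.652, 0.005, 0.089]]
small 859 [ 0.551 -0.046  0.043] [[0.524, -0.188, 0.012], [0.599, 0.0, 0.081]]
pink 323 [0.502 0.217 0.038] [[0.491, 0.2, 0.012], [0.513, 0.224, 0.058]]
green 351 [0.669 0.213 0.036] [[0.656, 0.114, 0.012], [0.704, 0.228, 0.058]]
tube 1023 [ 0.801 -0.172  0.096] [[0.77, -0.479, 0.012], [0.912, -0.111, 0.2]]
beaker 725 [ 0.72  -0.027  0.047] [[0.697, -0.136, 0.012], [0.774, 0.133, 0.083]]
redb 1630 [0.722 0.132 0.059] [[0.668, -0.041, 0.012], [0.797, 0.225, 0.105]]
```

View pics/c.png

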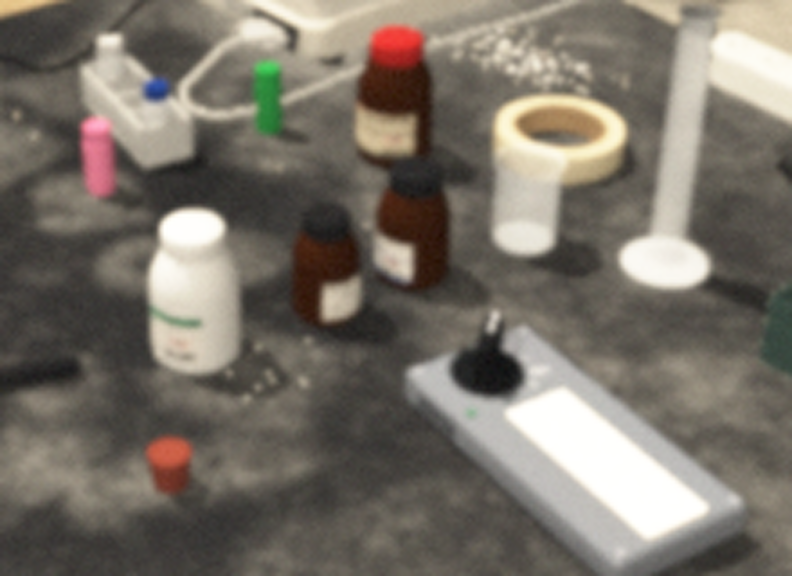

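The crop shows the bar pointing away from the camera, at about +38° in world, with the white line at its tip. A mark shows to its right at (540,375). I'll move above the selector.

>>> {"api": "step_arm", "payload": {
  "moves": [
    {"tx": -0.37,"ty": -0.3,"fingers": 60},
    {"tx": -0.37,"ty": -0.3},
    {"tx": -0.37,"ty": -0.3},
    {"tx": -0.37,"ty": -0.3},
    {"tx": -0.37,"ty": -0.3},
    {"tx": -0.37,"ty": -0.3},
    {"tx": -0.37,"ty": -0.3},
    {"tx": -0.37,"ty": -0.3},
    {"tx": -0.37,"ty": -0.3},
    {"tx": -0.37,"ty": -0.3}
  ]
}}

```text
validation failed for argument at $.mo...
```

>>> {"api": "step_arm", "payload": {
  "moves": [
    {"tx": -0.37,"ty": -0.3},
    {"tx": -0.37,"ty": -0.3},
    {"tx": -0.37,"ty": -0.3},
    {"tx": -0.37,"ty": -0.3},
    {"tx": -0.37,"ty": -0.3},
    {"tx": -0.37,"ty": -0.3},
    {"tx": -0.37,"ty": -0.3},
    {"tx": -0.37,"ty": -0.3},
    {"tx": -0.37,"ty": -0.3},
    {"tx": -0.37,"ty": -0.3}
  ]
}}

```text
validation failed for argument at $.mo...
```

>>> {"api": "step_arm", "payload": {
  "moves": [
    {"wz": -0.044},
    {"wz": -0.044},
    {"wz": -0.044},
    {"wz": -0.044},
    {"wz": -0.044},
    {"wz": -0.044},
    {"wz": -0.044},
    {"wz": -0.044},
    {},
    {}
  ]
}}

```text
validation failed for argument at $.mo...
```

```bash
cat >> h.py <<'E'
def togo(pos,yaw_y):
    "tool-frame shift in units and turn in units to reach world pos, tool y axis at yaw_y deg, pointing down"
    o=get_obs(); R=np.array(o["tcp_rot"]); s=R.T@(np.array(pos)-o["eef_pos"])/.08
    y=np.radians(yaw_y); Y=np.array([np.cos(y),np.sin(y),0]); Z=np.array([0,0,-1.]); G=np.stack([np.cross(Y,Z),Y,Z],1)
    w=cv2.Rodrigues(R.T@G)[0].ravel()/np.pi
    print("shift",s.round(3),"turn",w.round(4),"now",np.round(o["eef_pos"],4),"clock",o["clock"])
E
python3 - <<'E'
from h import *
im,d,p=grab("wrist"); cv2.imwrite("pics/w1.png",im); np.savez("w1.npz",im=im,d=d,T=p["cam_to_world"])
o=get_obs(); print(np.round(o["joints"],3),o["eef_pos"],np.round(o["tcp_rot"],3)); print(np.round(p["cam_to_world"],3))
c=cloud(d,p)
m=((im.min(-1)>215)&(abs(c[...,2]-.031)<.008)).astype(np.uint8)
for k in cv2.findContours(m,cv2.RETR_EXTERNAL,cv2.CHAIN_APPROX_NONE)[0]:
    if cv2.contourArea(k)>300:
        P=np.array([onplane(p,*q,.031) for q in k[:,0]]); print("plate",cv2.minAreaRect((P[:,:2]*1000).astype(np.float32)),k[:,0].min(0),k[:,0].max(0))
m=(im.max(-1)<90)&(abs(c[...,2]-.061)<.008)&(c[...,0]>.5)
P=c[m]; print("bar",len(P),cv2.minAreaRect((P[:,:2]*1000).astype(np.float32)) if len(P) else 0)
E
```

```text
[1.047 0.049 0.098 1.622 0.    1.443] [0.20217097 0.483986   0.23035243] [[-0.923  0.386 -0.001]
 [ 0.386  0.923 -0.002]
 [ 0.    -0.002 -1.   ]]
[[ 0.385  0.873  0.3    0.124]
 [ 0.923 -0.363 -0.127  0.518]
 [-0.002  0.326 -0.945  0.373]
 [ 0.     0.     0.     1.   ]]
bar 0 0
```

View pics/w1.png

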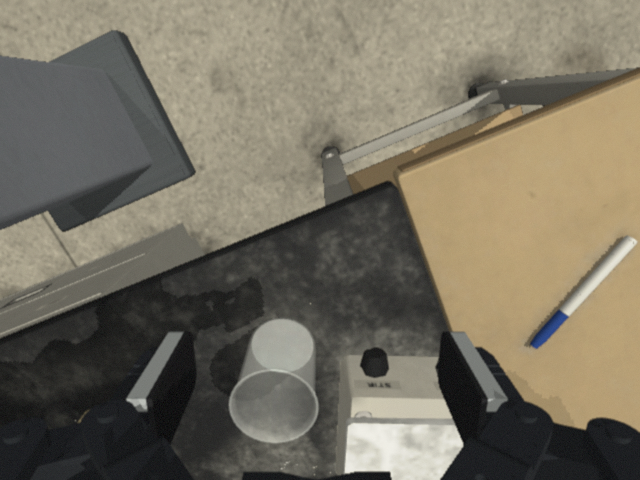

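The arm did not move because the row format was refused. This view shows only the start area: the beaker at (275,380), and the fingers at (165,370) and (470,370). I'll retry with every field filled in.

>>> {"api": "step_arm", "payload": {
  "moves": [
    {"tx": -0.37,"ty": -0.3,"tz": 0,"wx": 0,"wy": 0,"wz": 0,"fingers": 60},
    {"tx": -0.37,"ty": -0.3,"tz": 0,"wx": 0,"wy": 0,"wz": 0,"fingers": 60},
    {"tx": -0.37,"ty": -0.3,"tz": 0,"wx": 0,"wy": 0,"wz": 0,"fingers": 60},
    {"tx": -0.37,"ty": -0.3,"tz": 0,"wx": 0,"wy": 0,"wz": 0,"fingers": 60},
    {"tx": -0.37,"ty": -0.3,"tz": 0,"wx": 0,"wy": 0,"wz": 0,"fingers": 60},
    {"tx": -0.37,"ty": -0.3,"tz": 0,"wx": 0,"wy": 0,"wz": 0,"fingers": 60},
    {"tx": -0.37,"ty": -0.3,"tz": 0,"wx": 0,"wy": 0,"wz": 0,"fingers": 60},
    {"tx": -0.37,"ty": -0.3,"tz": 0,"wx": 0,"wy": 0,"wz": 0,"fingers": 60},
    {"tx": -0.37,"ty": -0.3,"tz": 0,"wx": 0,"wy": 0,"wz": 0,"fingers": 60},
    {"tx": -0.37,"ty": -0.3,"tz": 0,"wx": 0,"wy": 0,"wz": 0,"fingers": 60}
  ]
}}

```text
clock: 1.15
eef_pos: [0.3833, 0.1474, 0.231]
tcp_rot: [[-0.923, 0.386, -0.0], [0.386, 0.923, 0.0], [0.0, 0.0, -1.0]]
ft_force: [0.0, 0.3, 0.2]
finger_gap: 0.0511
grip_force: 0.0
```

>>> {"api": "step_arm", "payload": {
  "moves": [
    {"tx": -0.37,"ty": -0.3,"tz": 0,"wx": 0,"wy": 0,"wz": 0,"fingers": 60},
    {"tx": -0.37,"ty": -0.3,"tz": 0,"wx": 0,"wy": 0,"wz": 0,"fingers": 60},
    {"tx": -0.37,"ty": -0.3,"tz": 0,"wx": 0,"wy": 0,"wz": 0,"fingers": 60},
    {"tx": -0.37,"ty": -0.3,"tz": 0,"wx": 0,"wy": 0,"wz": 0,"fingers": 60},
    {"tx": -0.37,"ty": -0.3,"tz": 0,"wx": 0,"wy": 0,"wz": 0,"fingers": 60},
    {"tx": -0.37,"ty": -0.3,"tz": 0,"wx": 0,"wy": 0,"wz": 0,"fingers": 60},
    {"tx": -0.37,"ty": -0.3,"tz": 0,"wx": 0,"wy": 0,"wz": 0,"fingers": 60},
    {"tx": -0.37,"ty": -0.3,"tz": 0,"wx": 0,"wy": 0,"wz": 0,"fingers": 60},
    {"tx": -0.37,"ty": -0.3,"tz": 0,"wx": 0,"wy": 0,"wz": 0,"fingers": 60},
    {"tx": -0.37,"ty": -0.3,"tz": 0,"wx": 0,"wy": 0,"wz": 0,"fingers": 60}
  ]
}}

```text
clock: 2.15
eef_pos: [0.5639, -0.1882, 0.2307]
tcp_rot: [[-0.923, 0.386, -0.001], [0.386, 0.923, 0.0], [0.001, 0.0, -1.0]]
ft_force: [0.1, 1.7, 0.1]
finger_gap: 0.0512
grip_force: 0.0
```

>>> {"api": "step_arm", "payload": {
  "moves": [
    {"tx": 0,"ty": 0,"tz": 0,"wx": 0,"wy": 0,"wz": -0.044,"fingers": 60},
    {"tx": 0,"ty": 0,"tz": 0,"wx": 0,"wy": 0,"wz": -0.044,"fingers": 60},
    {"tx": 0,"ty": 0,"tz": 0,"wx": 0,"wy": 0,"wz": -0.044,"fingers": 60},
    {"tx": 0,"ty": 0,"tz": 0,"wx": 0,"wy": 0,"wz": -0.044,"fingers": 60},
    {"tx": 0,"ty": 0,"tz": 0,"wx": 0,"wy": 0,"wz": -0.044,"fingers": 60},
    {"tx": 0,"ty": 0,"tz": 0,"wx": 0,"wy": 0,"wz": -0.044,"fingers": 60},
    {"tx": 0,"ty": 0,"tz": 0,"wx": 0,"wy": 0,"wz": -0.044,"fingers": 60},
    {"tx": 0,"ty": 0,"tz": 0,"wx": 0,"wy": 0,"wz": -0.044,"fingers": 60},
    {"tx": 0,"ty": 0,"tz": 0,"wx": 0,"wy": 0,"wz": 0,"fingers": 60},
    {"tx": 0,"ty": 0,"tz": 0,"wx": 0,"wy": 0,"wz": 0,"fingers": 60}
  ]
}}

```text
clock: 3.15
eef_pos: [0.5634, -0.1867, 0.2309]
tcp_rot: [[-0.76, -0.65, -0.001], [-0.65, 0.76, 0.0], [0.0, 0.001, -1.0]]
ft_force: [0.6, -0.7, 0.1]
finger_gap: 0.0514
grip_force: 0.0
```

```bash
cat > w.py <<'E'
from h import *
import sys
im,d,p=grab("wrist"); cv2.imwrite(f"pics/{sys.argv[1]}.png",im); np.savez(f"{sys.argv[1]}.npz",im=im,d=d,T=p["cam_to_world"])
o=get_obs(); print(np.round(o["joints"],3),o["eef_pos"],np.round(o["tcp_rot"],3)); 
c=cloud(d,p)
m=((im.min(-1)>215)&(abs(c[...,2]-.031)<.008)).astype(np.uint8)
for k in cv2.findContours(m,cv2.RETR_EXTERNAL,cv2.CHAIN_APPROX_NONE)[0]:
    if cv2.contourArea(k)>8:
        P=np.array([onplane(p,*q,.031) for q in k[:,0]]); print("white",np.round(cv2.minAreaRect((P[:,:2]*1000).astype(np.float32))[0:2],1).tolist(),cv2.minAreaRect((P[:,:2]*1000).astype(np.float32))[2],k[:,0].min(0),k[:,0].max(0))
m=(im.max(-1)<110)&(abs(c[...,2]-.061)<.006)&(c[...,0]>.5)
P=c[m]; print("bar",len(P),cv2.minAreaRect((P[:,:2]*1000).astype(np.float32)) if len(P) else 0)
E
python3 w.py w2
```

```text
[-0.433  0.231  0.302  1.642  0.    -1.14 ] [ 0.56348225 -0.18666705  0.23099082] [[-0.76  -0.65  -0.001]
 [-0.65   0.76   0.   ]
 [ 0.     0.001 -1.   ]]
white [[550.7, 233.2], [16.6, 1.7]] 82.98876190185547 [632 454] [639 464]
white [[615.6, -156.6], [3.8, 3.8]] 87.394775390625 [299 272] [304 276]
white [[593.8, -181.1], [1.8, 5.0]] 86.54915618896484 [294 236] [298 241]
white [[593.5, -196.1], [3.5, 13.3]] 61.07261657714844 [275 223] [290 230]
white [[580.4, -204.2], [1.7, 4.9]] 40.548519134521484 [282 208] [288 210]
white [[530.8, -150.1], [5.0, 4.1]] 42.984928131103516 [372 203] [377 209]
white [[582.3, -299.5], [8.1, 4.1]] 57.92371368408203 [184 128] [191 138]
white [[563.4, -283.1], [130.1, 45.2]] 85.36603546142578 [136  41] [299 205]
white [[515.7, -344.3], [4.5, 4.3]] 35.190975189208984 [187  14] [193  21]
bar 2208 ((700.103759765625, -170.4017333984375), (214.77845764160156, 457.1235656738281), 52.66067886352539)
```

View pics/w2.png

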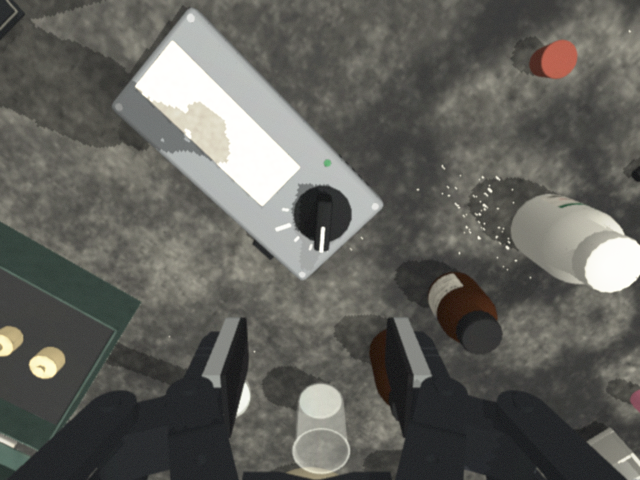

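The wrist view shows the reader clearly: white line at (322,240), knob axis near (322,212), long mark at (283,227), and plate centred near (217,122). The long mark lies at about -30.4° in world. Next I'll find the bar direction.

```bash
python3 - <<'E'
from h import *
p=camera_params("wrist"); im=np.load("w2.npz")["im"]; sub=im[190:260,300:345]
m=np.zeros(im.shape[:2],np.uint8); m[222:254,314:331]=(im[222:254,314:331].min(-1)>150)
ys,xs=np.nonzero(m); P=np.array([onplane(p,x,y,.0612)[:2]*1000 for x,y in zip(xs,ys)],np.float32)
print(len(P),cv2.minAreaRect(P),P.min(0),P.max(0))
b=P.mean(0)-np.array([563.4,-178.1]); print(np.degrees(np.arctan2(b[1],b[0])),np.linalg.norm(b))
togo([.5634,-.178,.231],-30.4+90+70); togo([.5634,-.178,.231],-30.4+90)
E
```

```text
161 ((573.8156127929688, -170.29513549804688), (20.97641944885254, 12.39454460144043), 40.57160949707031) [ 564.9234  -177.24805] [ 585.81305 -158.7662 ]
38.43237215415369 15.55547915243258
shift [-0.07   0.083 -0.   ] turn [ 0.0002 -0.0001  0.0052] now [ 0.5635 -0.1867  0.231 ] clock 3.2
shift [-0.07   0.083 -0.   ] turn [ 1.000e-04 -2.000e-04  3.941e-01] now [ 0.5635 -0.1867  0.231 ] clock 3.2
```

>>> {"api": "step_arm", "payload": {
  "moves": [
    {"tx": -0.07,"ty": 0.083,"tz": 0.1,"wx": 0,"wy": 0,"wz": 0.005,"fingers": 60},
    {"tx": 0,"ty": 0,"tz": 0.35,"wx": 0,"wy": 0,"wz": 0,"fingers": 60},
    {"tx": 0,"ty": 0,"tz": 0.35,"wx": 0,"wy": 0,"wz": 0,"fingers": 60},
    {"tx": 0,"ty": 0,"tz": 0.35,"wx": 0,"wy": 0,"wz": 0,"fingers": 60},
    {"tx": 0,"ty": 0,"tz": 0.35,"wx": 0,"wy": 0,"wz": 0,"fingers": 60},
    {"tx": 0,"ty": 0,"tz": 0.3,"wx": 0,"wy": 0,"wz": 0,"fingers": 60},
    {"tx": 0,"ty": 0,"tz": 0.3,"wx": 0,"wy": 0,"wz": 0,"fingers": 60},
    {"tx": 0,"ty": 0,"tz": 0.2,"wx": 0,"wy": 0,"wz": 0,"fingers": 60},
    {"tx": 0,"ty": 0,"tz": 0.11,"wx": 0,"wy": 0,"wz": 0,"fingers": 60},
    {"tx": 0,"ty": 0,"tz": 0,"wx": 0,"wy": 0,"wz": 0,"fingers": 60}
  ],
  "squeeze": 30
}}

```text
clock: 4.2
eef_pos: [0.562, -0.1769, 0.0364]
tcp_rot: [[-0.769, -0.639, -0.004], [-0.639, 0.769, 0.002], [0.002, 0.004, -1.0]]
ft_force: [0.1, -0.0, 0.2]
finger_gap: 0.0512
grip_force: 0.0
```

>>> {"api": "step_arm", "payload": {
  "moves": [
    {"tx": 0,"ty": 0,"tz": 0,"wx": 0,"wy": 0,"wz": 0,"fingers": 0},
    {"tx": 0,"ty": 0,"tz": 0,"wx": 0,"wy": 0,"wz": 0,"fingers": 0},
    {"tx": 0,"ty": 0,"tz": 0,"wx": 0,"wy": 0,"wz": 0,"fingers": 0},
    {"tx": 0,"ty": 0,"tz": 0,"wx": 0,"wy": 0,"wz": 0,"fingers": 0},
    {"tx": 0,"ty": 0,"tz": 0,"wx": 0,"wy": 0,"wz": 0,"fingers": 0},
    {"tx": 0,"ty": 0,"tz": 0,"wx": 0,"wy": 0,"wz": 0,"fingers": 0},
    {"tx": 0,"ty": 0,"tz": 0,"wx": 0,"wy": 0,"wz": 0,"fingers": 0},
    {"tx": 0,"ty": 0,"tz": 0,"wx": 0,"wy": 0,"wz": 0,"fingers": 0},
    {"tx": 0,"ty": 0,"tz": 0,"wx": 0,"wy": 0,"wz": 0,"fingers": 0},
    {"tx": 0,"ty": 0,"tz": 0,"wx": 0,"wy": 0,"wz": 0,"fingers": 0}
  ]
}}

```text
clock: 5.2
eef_pos: [0.565, -0.1788, 0.0402]
tcp_rot: [[-0.769, -0.64, 0.004], [-0.64, 0.769, -0.002], [-0.002, -0.003, -1.0]]
ft_force: [2.1, -1.8, 4.8]
finger_gap: 0.0112
grip_force: 35.9
```

>>> {"api": "step_arm", "payload": {
  "moves": [
    {"tx": 0,"ty": 0,"tz": 0,"wx": 0,"wy": 0,"wz": 0.04,"fingers": 0},
    {"tx": 0,"ty": 0,"tz": 0,"wx": 0,"wy": 0,"wz": 0.04,"fingers": 0},
    {"tx": 0,"ty": 0,"tz": 0,"wx": 0,"wy": 0,"wz": 0.04,"fingers": 0},
    {"tx": 0,"ty": 0,"tz": 0,"wx": 0,"wy": 0,"wz": 0.04,"fingers": 0},
    {"tx": 0,"ty": 0,"tz": 0,"wx": 0,"wy": 0,"wz": 0.04,"fingers": 0},
    {"tx": 0,"ty": 0,"tz": 0,"wx": 0,"wy": 0,"wz": 0.04,"fingers": 0},
    {"tx": 0,"ty": 0,"tz": 0,"wx": 0,"wy": 0,"wz": 0.04,"fingers": 0},
    {"tx": 0,"ty": 0,"tz": 0,"wx": 0,"wy": 0,"wz": 0.04,"fingers": 0},
    {"tx": 0,"ty": 0,"tz": 0,"wx": 0,"wy": 0,"wz": 0.04,"fingers": 0},
    {"tx": 0,"ty": 0,"tz": 0,"wx": 0,"wy": 0,"wz": 0.031,"fingers": 0}
  ]
}}

```text
clock: 6.2
eef_pos: [0.5651, -0.1795, 0.0402]
tcp_rot: [[-0.858, 0.513, 0.004], [0.513, 0.858, -0.003], [-0.005, -0.001, -1.0]]
ft_force: [2.4, -2.7, 4.9]
finger_gap: 0.0112
grip_force: 35.7
```

>>> {"api": "step_arm", "payload": {
  "moves": [
    {"tx": 0,"ty": 0,"tz": 0,"wx": 0,"wy": 0,"wz": 0,"fingers": 0},
    {"tx": 0,"ty": 0,"tz": 0,"wx": 0,"wy": 0,"wz": 0,"fingers": 0},
    {"tx": 0,"ty": 0,"tz": 0,"wx": 0,"wy": 0,"wz": 0,"fingers": 0},
    {"tx": 0,"ty": 0,"tz": 0,"wx": 0,"wy": 0,"wz": 0,"fingers": 60},
    {"tx": 0,"ty": 0,"tz": 0,"wx": 0,"wy": 0,"wz": 0,"fingers": 60},
    {"tx": 0,"ty": 0,"tz": 0,"wx": 0,"wy": 0,"wz": 0,"fingers": 60},
    {"tx": 0,"ty": 0,"tz": 0,"wx": 0,"wy": 0,"wz": 0,"fingers": 60},
    {"tx": 0,"ty": 0,"tz": 0,"wx": 0,"wy": 0,"wz": 0,"fingers": 60},
    {"tx": 0,"ty": 0,"tz": -0.1,"wx": 0,"wy": 0,"wz": 0,"fingers": 60},
    {"tx": 0,"ty": 0,"tz": -0.2,"wx": 0,"wy": 0,"wz": 0,"fingers": 60}
  ]
}}

```text
clock: 7.2
eef_pos: [0.5621, -0.1774, 0.0614]
tcp_rot: [[-0.861, 0.509, -0.003], [0.509, 0.861, 0.002], [0.004, -0.0, -1.0]]
ft_force: [-0.6, 0.6, 0.3]
finger_gap: 0.0513
grip_force: 0.0
```

>>> {"api": "step_arm", "payload": {
  "moves": [
    {"tx": 0,"ty": 0,"tz": -0.3,"wx": 0,"wy": 0,"wz": 0,"fingers": 60},
    {"tx": 0,"ty": 0,"tz": -0.35,"wx": 0,"wy": 0,"wz": 0,"fingers": 60},
    {"tx": 0,"ty": 0,"tz": -0.35,"wx": 0,"wy": 0,"wz": 0,"fingers": 60},
    {"tx": 0,"ty": 0,"tz": -0.35,"wx": 0,"wy": 0,"wz": 0,"fingers": 60},
    {"tx": 0,"ty": 0,"tz": -0.35,"wx": 0,"wy": 0,"wz": 0,"fingers": 60},
    {"tx": 0,"ty": 0,"tz": -0.3,"wx": 0,"wy": 0,"wz": 0,"fingers": 60},
    {"tx": 0,"ty": 0,"tz": 0,"wx": 0,"wy": 0,"wz": 0,"fingers": 60},
    {"tx": 0,"ty": 0,"tz": 0,"wx": 0,"wy": 0,"wz": 0,"fingers": 60},
    {"tx": 0,"ty": 0,"tz": 0,"wx": 0,"wy": 0,"wz": 0,"fingers": 60},
    {"tx": 0,"ty": 0,"tz": 0,"wx": 0,"wy": 0,"wz": 0,"fingers": 60}
  ]
}}

```text
clock: 8.2
eef_pos: [0.5627, -0.1777, 0.2206]
tcp_rot: [[-0.861, 0.509, -0.003], [0.509, 0.861, 0.001], [0.003, -0.0, -1.0]]
ft_force: [-0.4, -0.6, -0.4]
finger_gap: 0.0512
grip_force: 0.0
```

```bash
python3 w.py w3; python3 - <<'E'
from h import *
p=camera_params("wrist"); im=np.load("w3.npz")["im"]
o,_=ray(p,0,0); T=np.array(p["cam_to_world"]); q=T[:3,:3].T@(np.array([.5634,-.178,.045])-T[:3,3]); u=int(p["fx"]*q[0]/q[2]+p["cx"]); v=int(p["fy"]*q[1]/q[2]+p["cy"]); print(u,v)
a=im[max(0,v-75):v+75,max(0,u-100):u+100]; cv2.imwrite("pics/w3c.png",cv2.resize(a,None,fx=4,fy=4,interpolation=cv2.INTER_CUBIC)); print(max(0,u-100),max(0,v-75))
E
```

```text
[-0.419  0.222  0.27   1.622  0.     0.115] [ 0.56270866 -0.17769081  0.22072313] [[-0.861  0.509 -0.003]
 [ 0.509  0.861  0.001]
 [ 0.003 -0.    -1.   ]]
white [[780.9, -138.0], [5.3, 10.4]] 87.58989715576172 [468 386] [475 394]
white [[774.1, -124.1], [25.0, 14.3]] 63.73142623901367 [470 371] [497 384]
white [[515.7, -343.5], [3.3, 3.7]] 50.891807556152344 [113 262] [117 266]
white [[595.9, -196.5], [2.5, 7.9]] 59.449684143066406 [315 253] [318 262]
white [[616.0, -156.2], [3.3, 3.5]] 61.8894157409668 [369 252] [373 256]
white [[584.2, -155.0], [4.7, 2.1]] 40.55268859863281 [351 220] [356 223]
white [[563.5, -282.9], [130.2, 45.5]] 85.49637603759766 [129 220] [288 312]
white [[530.8, -149.2], [3.8, 3.8]] 59.77360153198242 [324 157] [329 162]
bar 3285 ((646.8934326171875, -165.58697509765625), (167.98748779296875, 381.5041198730469), 38.397911071777344)
315 218
215 143
```

View pics/w3c.png

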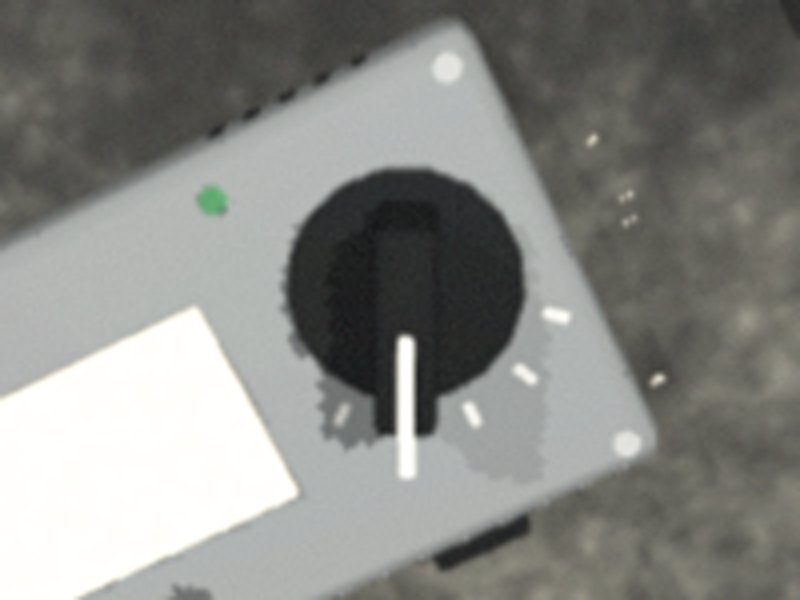

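The white line runs straight into the long mark (crop (405,400)), so the selector is set. Plate centre is confirmed at (563.5,-283), with its length along 85.4°. Now I'll go over the block.

```bash
python3 - <<'E'
from h import *
togo([.577,.2785,.22],-7.5)
c=cloud(np.load("side0.npz")["d"],camera_params("side")).reshape(-1,3)
m=(c[:,0]>.45)&(c[:,0]<.75)&(c[:,1]>.2)&(c[:,1]<.48)&(c[:,2]>.07)&(c[:,2]<.5); P=c[m]; print(len(P),P.min(0) if len(P) else 0,P.max(0) if len(P) else 0)
E
```

```text
shift [2.749 4.999 0.016] turn [-0.0007 -0.0008  0.3717] now [ 0.5627 -0.1777  0.2207] clock 8.25
1345 [0.4500179  0.36141408 0.07014443] [0.74999622 0.47996023 0.22019057]
```

>>> {"api": "step_arm", "payload": {
  "moves": [
    {"tx": 0.275,"ty": 0.5,"tz": 0,"wx": 0,"wy": 0,"wz": 0,"fingers": 100},
    {"tx": 0.275,"ty": 0.5,"tz": 0,"wx": 0,"wy": 0,"wz": 0,"fingers": 100},
    {"tx": 0.275,"ty": 0.5,"tz": 0,"wx": 0,"wy": 0,"wz": 0,"fingers": 100},
    {"tx": 0.275,"ty": 0.5,"tz": 0,"wx": 0,"wy": 0,"wz": 0,"fingers": 100},
    {"tx": 0.275,"ty": 0.5,"tz": 0,"wx": 0,"wy": 0,"wz": 0,"fingers": 100},
    {"tx": 0.275,"ty": 0.5,"tz": 0,"wx": 0,"wy": 0,"wz": 0,"fingers": 100},
    {"tx": 0.275,"ty": 0.5,"tz": 0,"wx": 0,"wy": 0,"wz": 0,"fingers": 100},
    {"tx": 0.275,"ty": 0.5,"tz": 0,"wx": 0,"wy": 0,"wz": 0,"fingers": 100},
    {"tx": 0.275,"ty": 0.5,"tz": 0,"wx": 0,"wy": 0,"wz": 0,"fingers": 100},
    {"tx": 0.275,"ty": 0.5,"tz": 0,"wx": 0,"wy": 0,"wz": 0,"fingers": 100}
  ]
}}

```text
clock: 9.25
eef_pos: [0.5771, 0.2799, 0.2214]
tcp_rot: [[-0.861, 0.509, -0.001], [0.509, 0.861, -0.001], [0.001, -0.001, -1.0]]
ft_force: [1.1, -1.3, -0.3]
finger_gap: 0.0853
grip_force: 0.0
```

>>> {"api": "step_arm", "payload": {
  "moves": [
    {"tx": 0,"ty": 0,"tz": 0,"wx": 0,"wy": 0,"wz": 0.0413,"fingers": 100},
    {"tx": 0,"ty": 0,"tz": 0,"wx": 0,"wy": 0,"wz": 0.0413,"fingers": 100},
    {"tx": 0,"ty": 0,"tz": 0,"wx": 0,"wy": 0,"wz": 0.0413,"fingers": 100},
    {"tx": 0,"ty": 0,"tz": 0,"wx": 0,"wy": 0,"wz": 0.0413,"fingers": 100},
    {"tx": 0,"ty": 0,"tz": 0,"wx": 0,"wy": 0,"wz": 0.0413,"fingers": 100},
    {"tx": 0,"ty": 0,"tz": 0,"wx": 0,"wy": 0,"wz": 0.0413,"fingers": 100},
    {"tx": 0,"ty": 0,"tz": 0,"wx": 0,"wy": 0,"wz": 0.0413,"fingers": 100},
    {"tx": 0,"ty": 0,"tz": 0,"wx": 0,"wy": 0,"wz": 0.0413,"fingers": 100},
    {"tx": 0,"ty": 0,"tz": 0,"wx": 0,"wy": 0,"wz": 0.0413,"fingers": 100},
    {"tx": 0,"ty": 0,"tz": 0,"wx": 0,"wy": 0,"wz": 0,"fingers": 100}
  ]
}}

```text
clock: 10.25
eef_pos: [0.5773, 0.2781, 0.2213]
tcp_rot: [[0.13, 0.991, -0.002], [0.991, -0.13, -0.001], [-0.001, -0.002, -1.0]]
ft_force: [-0.1, -0.5, -0.7]
finger_gap: 0.0854
grip_force: 0.0
```

```bash
python3 - <<'E'
from h import *
im,d,p=grab("wrist"); cv2.imwrite("pics/w4.png",im); c=cloud(d,p)
m=(abs(c[...,2]-.036)<.006)&(abs(c[...,0]-.577)<.06)&(abs(c[...,1]-.278)<.1)&(im.min(-1)>110)
k=max(cv2.findContours(m.astype(np.uint8),cv2.RETR_EXTERNAL,cv2.CHAIN_APPROX_NONE)[0],key=cv2.contourArea)
P=np.array([onplane(p,*q,.036)[:2]*1000 for q in k[:,0]],np.float32); print(len(c[m]),cv2.minAreaRect(P))
s=cloud(np.load("side0.npz")["d"],camera_params("side")).reshape(-1,3)
for z in (.07,.1,.13,.16):
  q=s[(abs(s[:,0]-.59)<.09)&(s[:,1]>.2)&(s[:,1]<.45)&(s[:,2]>z)&(s[:,2]<.4)]; print(z,len(q),q.min(0) if len(q) else 0)
togo([.577,.2785,.22],-7.5)
E
```

```text
3228 ((578.1797485351562, 279.5682373046875), (128.96356201171875, 44.86233139038086), 82.67210388183594)
0.07 0 0
0.1 0 0
0.13 0 0
0.16 0 0
shift [ 0.004 -0.005  0.018] turn [-0.0005  0.0003  0.0008] now [0.5773 0.2781 0.2215] clock 10.3
```

View pics/w4.png

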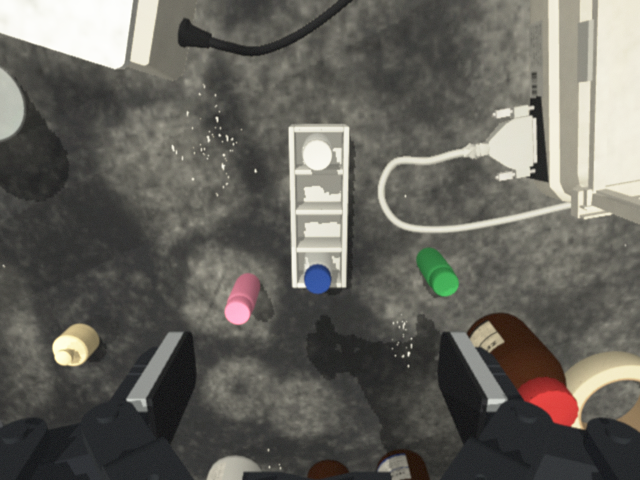

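The wrist view shows the block centred at (320,205) between the fingers and aligned with the tool. The pink and green look-alikes are well clear. Descending and gripping.

>>> {"api": "step_arm", "payload": {
  "moves": [
    {"tx": 0.02,"ty": 0.01,"tz": 0.3,"wx": 0,"wy": 0,"wz": 0,"fingers": 100},
    {"tx": 0,"ty": 0,"tz": 0.35,"wx": 0,"wy": 0,"wz": 0,"fingers": 100},
    {"tx": 0,"ty": 0,"tz": 0.35,"wx": 0,"wy": 0,"wz": 0,"fingers": 100},
    {"tx": 0,"ty": 0,"tz": 0.35,"wx": 0,"wy": 0,"wz": 0,"fingers": 100},
    {"tx": 0,"ty": 0,"tz": 0.3,"wx": 0,"wy": 0,"wz": 0,"fingers": 100},
    {"tx": 0,"ty": 0,"tz": 0.3,"wx": 0,"wy": 0,"wz": 0,"fingers": 100},
    {"tx": 0,"ty": 0,"tz": 0.3,"wx": 0,"wy": 0,"wz": 0,"fingers": 100},
    {"tx": 0,"ty": 0,"tz": 0.25,"wx": 0,"wy": 0,"wz": 0,"fingers": 100},
    {"tx": 0,"ty": 0,"tz": 0.15,"wx": 0,"wy": 0,"wz": 0,"fingers": 100},
    {"tx": 0,"ty": 0,"tz": 0.01,"wx": 0,"wy": 0,"wz": 0,"fingers": 100}
  ],
  "squeeze": 35
}}

```text
clock: 11.3
eef_pos: [0.5767, 0.279, 0.0069]
tcp_rot: [[0.129, 0.992, -0.005], [0.992, -0.129, -0.002], [-0.002, -0.005, -1.0]]
ft_force: [0.1, 0.3, -0.7]
finger_gap: 0.0852
grip_force: 0.0
```

>>> {"api": "step_arm", "payload": {
  "moves": [
    {"tx": 0,"ty": 0,"tz": 0,"wx": 0,"wy": 0,"wz": 0,"fingers": 80},
    {"tx": 0,"ty": 0,"tz": 0,"wx": 0,"wy": 0,"wz": 0,"fingers": 70},
    {"tx": 0,"ty": 0,"tz": 0,"wx": 0,"wy": 0,"wz": 0,"fingers": 62},
    {"tx": 0,"ty": 0,"tz": 0,"wx": 0,"wy": 0,"wz": 0,"fingers": 56},
    {"tx": 0,"ty": 0,"tz": 0,"wx": 0,"wy": 0,"wz": 0,"fingers": 52},
    {"tx": 0,"ty": 0,"tz": 0,"wx": 0,"wy": 0,"wz": 0,"fingers": 48},
    {"tx": 0,"ty": 0,"tz": 0,"wx": 0,"wy": 0,"wz": 0,"fingers": 44},
    {"tx": 0,"ty": 0,"tz": 0,"wx": 0,"wy": 0,"wz": 0,"fingers": 30},
    {"tx": 0,"ty": 0,"tz": 0,"wx": 0,"wy": 0,"wz": 0,"fingers": 0},
    {"tx": 0,"ty": 0,"tz": 0,"wx": 0,"wy": 0,"wz": 0,"fingers": 0}
  ]
}}

```text
clock: 12.3
eef_pos: [0.5793, 0.2801, 0.011]
tcp_rot: [[0.13, 0.991, 0.002], [0.991, -0.13, 0.001], [0.001, 0.001, -1.0]]
ft_force: [-0.6, -0.2, 5.2]
finger_gap: 0.0444
grip_force: 37.8
```

>>> {"api": "step_arm", "payload": {
  "moves": [
    {"tx": 0,"ty": 0,"tz": 0,"wx": 0,"wy": 0,"wz": 0,"fingers": 0},
    {"tx": 0,"ty": 0,"tz": -0.05,"wx": 0,"wy": 0,"wz": 0,"fingers": 0},
    {"tx": 0,"ty": 0,"tz": -0.1,"wx": 0,"wy": 0,"wz": 0,"fingers": 0},
    {"tx": 0,"ty": 0,"tz": -0.15,"wx": 0,"wy": 0,"wz": 0,"fingers": 0},
    {"tx": 0,"ty": 0,"tz": -0.2,"wx": 0,"wy": 0,"wz": 0,"fingers": 0},
    {"tx": 0,"ty": 0,"tz": -0.2,"wx": 0,"wy": 0,"wz": 0,"fingers": 0},
    {"tx": 0,"ty": 0,"tz": -0.15,"wx": 0,"wy": 0,"wz": 0,"fingers": 0},
    {"tx": 0,"ty": 0,"tz": -0.1,"wx": 0,"wy": 0,"wz": 0,"fingers": 0},
    {"tx": 0,"ty": 0,"tz": -0.05,"wx": 0,"wy": 0,"wz": 0,"fingers": 0},
    {"tx": 0,"ty": 0,"tz": 0,"wx": 0,"wy": 0,"wz": 0,"fingers": 0}
  ],
  "squeeze": 45
}}

```text
clock: 13.3
eef_pos: [0.5792, 0.2799, 0.0906]
tcp_rot: [[0.131, 0.991, 0.001], [0.991, -0.131, 0.0], [0.001, 0.001, -1.0]]
ft_force: [0.2, 0.2, -4.5]
finger_gap: 0.044
grip_force: 46.4
```

>>> {"api": "step_arm", "payload": {
  "moves": [
    {"tx": 0,"ty": 0,"tz": -0.05,"wx": 0,"wy": 0,"wz": 0,"fingers": 0},
    {"tx": 0,"ty": 0,"tz": -0.1,"wx": 0,"wy": 0,"wz": 0,"fingers": 0},
    {"tx": 0,"ty": 0,"tz": -0.15,"wx": 0,"wy": 0,"wz": 0,"fingers": 0},
    {"tx": 0,"ty": 0,"tz": -0.15,"wx": 0,"wy": 0,"wz": 0,"fingers": 0},
    {"tx": 0,"ty": 0,"tz": -0.15,"wx": 0,"wy": 0,"wz": 0,"fingers": 0},
    {"tx": 0,"ty": 0,"tz": -0.1,"wx": 0,"wy": 0,"wz": 0,"fingers": 0},
    {"tx": 0,"ty": 0,"tz": -0.05,"wx": 0,"wy": 0,"wz": 0,"fingers": 0},
    {"tx": 0,"ty": 0,"tz": 0,"wx": 0,"wy": 0,"wz": 0,"fingers": 0},
    {"tx": 0,"ty": 0,"tz": 0,"wx": 0,"wy": 0,"wz": 0,"fingers": 0},
    {"tx": 0,"ty": 0,"tz": 0,"wx": 0,"wy": 0,"wz": 0,"fingers": 0}
  ]
}}

```text
clock: 14.3
eef_pos: [0.5782, 0.2795, 0.1487]
tcp_rot: [[0.131, 0.991, -0.002], [0.991, -0.131, -0.001], [-0.001, -0.002, -1.0]]
ft_force: [-0.4, 0.3, -3.4]
finger_gap: 0.0447
grip_force: 46.4
```

```bash
cat > b.py <<'E'
from h import *
import sys
def chk(w):
    o=get_obs(); im,d,p=grab("wrist"); cv2.imwrite(f"pics/{w}.png",im); c=cloud(d,p)
    R=np.array(o["tcp_rot"]); L=(c-np.array(o["eef_pos"]))@R   # tool frame
    m=(abs(L[...,0])<.08)&(abs(L[...,1])<.03)&(abs(L[...,2]+.026)<.012)&(im.min(-1)>110)
    k=max(cv2.findContours(m.astype(np.uint8),cv2.RETR_EXTERNAL,cv2.CHAIN_APPROX_NONE)[0],key=cv2.contourArea)
    P=c[m]; A=np.c_[P[:,:2]-P[:,:2].mean(0),np.ones(len(P))]; f=np.linalg.lstsq(A,P[:,2],rcond=None)[0]
    top=np.percentile(P[:,2],80); Q=np.array([onplane(p,*q,top)[:2]*1000 for q in k[:,0]],np.float32)
    print("n",len(P),"top",top,"slope",f[:2].round(3),"rect",cv2.minAreaRect(Q),"L z",np.percentile(L[m][:,2],[20,80]).round(4)); return im
if __name__=="__main__": chk(sys.argv[1]); togo([.5635,-.283,.15],-4.6)
E
python3 b.py w5; python3 -c "
from h import *
print(get_obs()['ft_force'],get_obs()['finger_gap'])"
```

```text
n 18785 top 0.1738734441655612 slope [-0.015  0.008] rect ((579.331787109375, 292.9564208984375), (104.17012023925781, 63.90574264526367), 82.63427734375) L z [-0.0252 -0.0217]
shift [-6.995  0.736 -0.012] turn [-0.0005  0.0003 -0.0162] now [0.5782 0.2795 0.1487] clock 14.35
[-0.11267137  0.01606441 -3.7056717 ] 0.04394703638656943
```

View pics/w5.png

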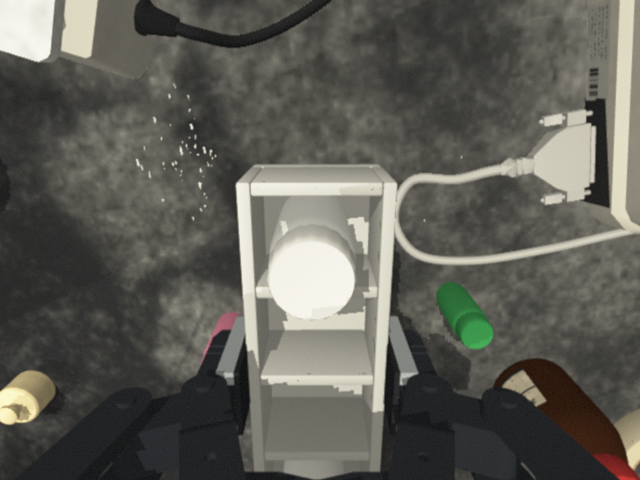

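The block is held, level to about 1°, with the vials standing: the white cap is at (312,270). The underside sits about 11 mm below the TCP. Next is the carry over the bottles, with about 38 mm of clearance.

>>> {"api": "step_arm", "payload": {
  "moves": [
    {"tx": -0.1,"ty": 0.02,"tz": 0,"wx": 0,"wy": 0,"wz": 0,"fingers": 0},
    {"tx": -0.2,"ty": 0.04,"tz": 0,"wx": 0,"wy": 0,"wz": 0,"fingers": 0},
    {"tx": -0.3,"ty": 0.04,"tz": 0,"wx": 0,"wy": 0,"wz": 0,"fingers": 0},
    {"tx": -0.4,"ty": 0.04,"tz": 0,"wx": 0,"wy": 0,"wz": 0,"fingers": 0},
    {"tx": -0.4,"ty": 0.04,"tz": 0,"wx": 0,"wy": 0,"wz": 0,"fingers": 0},
    {"tx": -0.4,"ty": 0.04,"tz": 0,"wx": 0,"wy": 0,"wz": 0,"fingers": 0},
    {"tx": -0.4,"ty": 0.04,"tz": 0,"wx": 0,"wy": 0,"wz": 0,"fingers": 0},
    {"tx": -0.4,"ty": 0.04,"tz": 0,"wx": 0,"wy": 0,"wz": 0,"fingers": 0},
    {"tx": -0.4,"ty": 0.04,"tz": 0,"wx": 0,"wy": 0,"wz": 0,"fingers": 0},
    {"tx": -0.4,"ty": 0.04,"tz": 0,"wx": 0,"wy": 0,"wz": 0,"fingers": 0}
  ]
}}

```text
clock: 15.35
eef_pos: [0.5727, 0.0033, 0.1498]
tcp_rot: [[0.132, 0.991, 0.0], [0.991, -0.132, -0.001], [-0.001, 0.0, -1.0]]
ft_force: [0.5, 0.1, -3.0]
finger_gap: 0.0438
grip_force: 46.4
```

>>> {"api": "step_arm", "payload": {
  "moves": [
    {"tx": -0.4,"ty": 0.04,"tz": 0,"wx": 0,"wy": 0,"wz": 0,"fingers": 0},
    {"tx": -0.4,"ty": 0.04,"tz": 0,"wx": 0,"wy": 0,"wz": 0,"fingers": 0},
    {"tx": -0.4,"ty": 0.04,"tz": 0,"wx": 0,"wy": 0,"wz": 0,"fingers": 0},
    {"tx": -0.4,"ty": 0.04,"tz": 0,"wx": 0,"wy": 0,"wz": 0,"fingers": 0},
    {"tx": -0.4,"ty": 0.04,"tz": 0,"wx": 0,"wy": 0,"wz": 0,"fingers": 0},
    {"tx": -0.4,"ty": 0.04,"tz": 0,"wx": 0,"wy": 0,"wz": 0,"fingers": 0},
    {"tx": -0.4,"ty": 0.04,"tz": 0,"wx": 0,"wy": 0,"wz": 0,"fingers": 0},
    {"tx": -0.35,"ty": 0.04,"tz": 0,"wx": 0,"wy": 0,"wz": 0,"fingers": 0},
    {"tx": -0.25,"ty": 0.02,"tz": 0,"wx": 0,"wy": 0,"wz": 0,"fingers": 0},
    {"tx": -0.15,"ty": 0,"tz": 0,"wx": 0,"wy": 0,"wz": 0,"fingers": 0}
  ]
}}

```text
clock: 16.35
eef_pos: [0.5623, -0.2814, 0.1496]
tcp_rot: [[0.133, 0.991, -0.0], [0.991, -0.133, -0.0], [-0.0, -0.0, -1.0]]
ft_force: [0.5, -0.0, -3.7]
finger_gap: 0.0441
grip_force: 46.5
```

>>> {"api": "step_arm", "payload": {
  "moves": [
    {"tx": 0,"ty": 0,"tz": 0,"wx": 0,"wy": 0,"wz": -0.008,"fingers": 0},
    {"tx": 0,"ty": 0,"tz": 0,"wx": 0,"wy": 0,"wz": -0.008,"fingers": 0},
    {"tx": 0,"ty": 0,"tz": 0,"wx": 0,"wy": 0,"wz": 0,"fingers": 0},
    {"tx": 0,"ty": 0,"tz": 0,"wx": 0,"wy": 0,"wz": 0,"fingers": 0},
    {"tx": 0,"ty": 0,"tz": 0,"wx": 0,"wy": 0,"wz": 0,"fingers": 0},
    {"tx": 0,"ty": 0,"tz": 0,"wx": 0,"wy": 0,"wz": 0,"fingers": 0},
    {"tx": 0,"ty": 0,"tz": 0,"wx": 0,"wy": 0,"wz": 0,"fingers": 0},
    {"tx": 0,"ty": 0,"tz": 0,"wx": 0,"wy": 0,"wz": 0,"fingers": 0},
    {"tx": 0,"ty": 0,"tz": 0,"wx": 0,"wy": 0,"wz": 0,"fingers": 0},
    {"tx": 0,"ty": 0,"tz": 0,"wx": 0,"wy": 0,"wz": 0,"fingers": 0}
  ]
}}

```text
clock: 17.35
eef_pos: [0.5632, -0.2791, 0.1497]
tcp_rot: [[0.081, 0.997, -0.0], [0.997, -0.081, 0.0], [0.0, -0.0, -1.0]]
ft_force: [0.8, -0.4, -3.0]
finger_gap: 0.0442
grip_force: 46.5
```

```bash
python3 b.py w6
```

```text
n 18955 top 0.17486657754377113 slope [-0.014  0.009] rect ((559.0145874023438, -267.01666259765625), (107.8465347290039, 53.49888229370117), 85.17573547363281) L z [-0.0252 -0.0216]
shift [-0.048  0.008 -0.004] turn [-0.      0.     -0.0002] now [ 0.5632 -0.2791  0.1497] clock 17.4
```

>>> {"api": "step_arm", "payload": {
  "moves": [
    {"tx": -0.05,"ty": 0.008,"tz": 0.03,"wx": 0,"wy": 0,"wz": 0,"fingers": 0},
    {"tx": 0,"ty": 0,"tz": 0.1,"wx": 0,"wy": 0,"wz": 0,"fingers": 0},
    {"tx": 0,"ty": 0,"tz": 0.15,"wx": 0,"wy": 0,"wz": 0,"fingers": 0},
    {"tx": 0,"ty": 0,"tz": 0.2,"wx": 0,"wy": 0,"wz": 0,"fingers": 0},
    {"tx": 0,"ty": 0,"tz": 0.2,"wx": 0,"wy": 0,"wz": 0,"fingers": 0},
    {"tx": 0,"ty": 0,"tz": 0.2,"wx": 0,"wy": 0,"wz": 0,"fingers": 0},
    {"tx": 0,"ty": 0,"tz": 0.15,"wx": 0,"wy": 0,"wz": 0,"fingers": 0},
    {"tx": 0,"ty": 0,"tz": 0.09,"wx": 0,"wy": 0,"wz": 0,"fingers": 0},
    {"tx": 0,"ty": 0,"tz": 0.03,"wx": 0,"wy": 0,"wz": 0,"fingers": 0},
    {"tx": 0,"ty": 0,"tz": 0,"wx": 0,"wy": 0,"wz": 0,"fingers": 0}
  ]
}}

```text
clock: 18.4
eef_pos: [0.5635, -0.283, 0.0575]
tcp_rot: [[0.081, 0.997, -0.0], [0.997, -0.081, 0.0], [0.0, -0.0, -1.0]]
ft_force: [0.2, 0.2, -3.9]
finger_gap: 0.0443
grip_force: 46.4
```

>>> {"api": "step_arm", "payload": {
  "moves": [
    {"tx": 0,"ty": 0,"tz": 0,"wx": 0,"wy": 0,"wz": 0,"fingers": 0},
    {"tx": 0,"ty": 0,"tz": 0,"wx": 0,"wy": 0,"wz": 0,"fingers": 0},
    {"tx": 0,"ty": 0,"tz": 0,"wx": 0,"wy": 0,"wz": 0,"fingers": 0},
    {"tx": 0,"ty": 0,"tz": 0,"wx": 0,"wy": 0,"wz": 0,"fingers": 0},
    {"tx": 0,"ty": 0,"tz": 0,"wx": 0,"wy": 0,"wz": 0,"fingers": 0},
    {"tx": 0,"ty": 0,"tz": 0,"wx": 0,"wy": 0,"wz": 0,"fingers": 0},
    {"tx": 0,"ty": 0,"tz": 0,"wx": 0,"wy": 0,"wz": 0,"fingers": 0},
    {"tx": 0,"ty": 0,"tz": 0,"wx": 0,"wy": 0,"wz": 0,"fingers": 0},
    {"tx": 0,"ty": 0,"tz": 0,"wx": 0,"wy": 0,"wz": 0,"fingers": 0},
    {"tx": 0,"ty": 0,"tz": 0,"wx": 0,"wy": 0,"wz": 0,"fingers": 0}
  ]
}}

```text
clock: 19.4
eef_pos: [0.5635, -0.2831, 0.0577]
tcp_rot: [[0.081, 0.997, -0.0], [0.997, -0.081, -0.0], [-0.0, -0.0, -1.0]]
ft_force: [1.0, -0.6, -3.4]
finger_gap: 0.0438
grip_force: 46.4
```

```bash
python3 - <<'E'
from h import *
import b; b.chk("w7"); togo([.5635,-.283,.057],-4.6)
im,d,p=grab("scene"); cv2.imwrite("pics/s7.png",cv2.resize(im[220:370,310:510],None,fx=4,fy=4,interpolation=cv2.INTER_CUBIC))
print(get_obs()["ft_force"])
E
```

```text
n 17868 top 0.08285636745628555 slope [-0.015  0.009] rect ((567.3014526367188, -262.218505859375), (92.88099670410156, 62.33547592163086), 76.4164810180664) L z [-0.0251 -0.0216]
shift [ 0.001 -0.     0.008] turn [-0.     -0.     -0.0001] now [ 0.5635 -0.2831  0.0577] clock 19.45
[-1.68674560e-01 -3.31773991e-03 -3.53732197e+00]
```

View pics/s7.png

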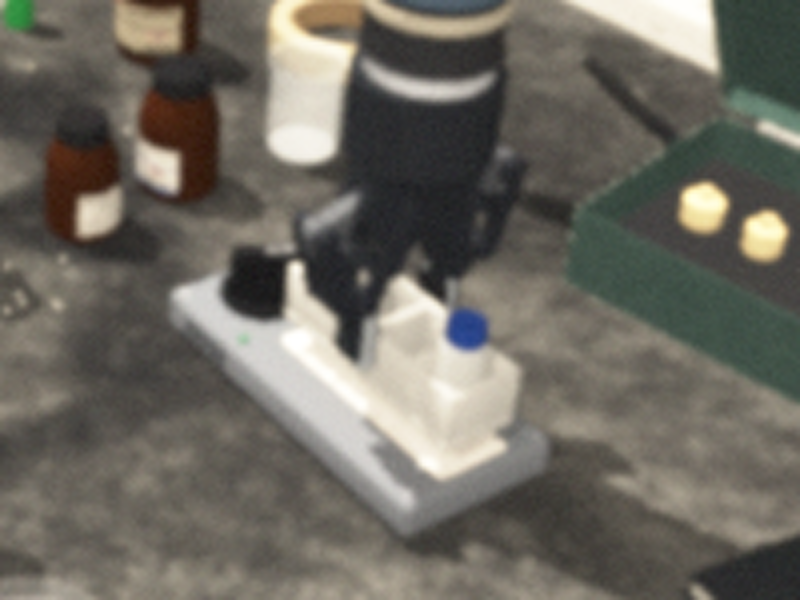

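The scene crop shows the block hovering over the plate: blue-cap vial at (467,335), a strip of plate visible along its near edge, and bottles undisturbed. The rim is at 83 mm, so the underside is about 16 mm above the plate.

```bash
python3 -c "
from h import *
print(hand_in())"
```

```text
the job is handed in; nothing more can be done
None
```

I turned the selector to the long mark, then lifted the block with both vials and handed the job in with it held about 16 mm above the antenna plate, by my measurements centred, level and lined up; the hand-in returned no verdict.

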